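Pack two papered eggs in the slide box

ROBOT

A 6-joint arm with a two-finger parallel gripper is mounted at the origin on the work surface. World frame = base frame: x ahead of the robot, y to its left, z up, the work surface at z = 0. Lengths are in m, angles in rad, forces in N, time in s.
With the tool pointing down it reaches from about 0.3 to 0.875 m from the base axis. Payload 4.2 kg.
Tool frame: the origin (TCP) lies on the mounting face of the last link; the fingertips stand 173 mm ahead of it and the grasp point (between the pads) lies 155 mm ahead of it; z points along the fingers, y is the direction in which the jaws open and shut (so a half turn about z gives the same grasp; the last joint's range is limited). The gripper opens to 85 mm and grips with 20 to 120 N. Pads are 22 mm wide; open, the fingers measure 114 mm over their backs; the gripper's body (76 mm by 85 mm) begins 54 mm behind the grasp point. The pads swing forward as they close: fully open they stand 13 mm farther back than shut.
Start: joints at [-0.02, 0.32, 1.565, -0, 1.257, -0.02], TCP at [0.575, 0, 0.405] pointing down, gripper open.
Joint ranges: [-3.11, 3.11], [-0.84, 2.01], [0.21, 2.61], [-1.34, 4.49], [0.05, 2.63], [-2.56, 2.56]. Speed limits (rad/s): [2.57, 2.57, 3.14, 3.14, 3.14, 3.14].

INTERFACE

Orientations are given as a rotation vector (axis times angle).
In Python, from workcell import manip gives the robot as it stands. Calls block until the motion is done:
- manip.goto(position, orientation): joint-space move of the TCP to a pose.
- manip.move_straight(position, v=0.15, rotation=None, threshold=None): straight line of the TCP; rotation=None keeps the orientation; v is the mean speed in m/s. With threshold (N) it stops when the force on the tool has changed by that much, and returns True; else False.
- manip.move_joints(angles): joint-space move.
- manip.open() and manip.grab(strength=None): open the fingers fully, or close them until they stop; strength is the grip in N (None keeps the last).
- manip.hold(seconds).
- manip.ik(position, orientation): joint angles nearest the present ones, or None.
- manip.read_camera(name): name is "scene" or "side" or "wrist"; returns the picture (384x512x3 uint8, red, green, blue); there is no depth.
- manip.camera_model(name): a dict with "K" (3x3 intrinsics, pixels), "origin" and "attitude" of the camera in the world; the wrist camera has in their place "mount" (4x4, takes a point from camera to tool coordinates, whose origin is the TCP and whose axes are the flange's). Camera axes: x right, y down, z forward; pixel columns grow to the right and rows downward; lengths in m; the calibration is good to about 2 mm. A picture is of the moment at which its call begins: read the wrist's pose just before it. camera_model takes no time and is no camera call.
A pose or a line that the arm cannot do raises manip.PlanningError and nothing moves.
- manip.hand_in(): hands the job in, once; it reports no verdict.
Trained networks look in the newest picture that a camera, given by its name, has taken for a name from the list of things; names that differ only in an ending like _2 or _b are one class to them, and where a whole thing is asked for, a point or a joint stands for the part that bears it (a point fixed in the world has none). Each returns a list of dicts, best first, with "confidence" (0 to 1); they miss things now and then, are a little off and sometimes report something else, mostly with a low value. They report only what shows in the picture. A call takes as long as a camera call. They do not tell look-alikes from the thing itself.
- manip.boxes_of(camera, thing): "centre" ([column, row] in pixels, amid what is visible of it).
Readings, each from a call of its own:
- manip.get_t(): time.
- manip.get_joint_pos(): joint angles.
- manip.get_dq(): joint speeds.
- manip.get_joint_efforts(): joint torques, N m.
- manip.get_position(): TCP position.
- manip.get_tool_rot(): TCP orientation.
- manip.get_wrist_force(): force on the tool from outside, world axes, zero at the start.
- manip.get_wrist_torque(): the same for the moment, N m.
- manip.get_opening(): finger opening in m.
Only numpy, scipy, OpenCV 4.12 (cv2) and the standard library are available. Lean on these libraries where they do the work, as an engineer would, in place of code of your own. Each camera call takes 0.05 s, during which the arm holds its last target.

TASK

Pack the gift box: gently set the red ornament egg upright into the red dimple of the drawer and the blue egg upright into the blue dimple. With both seated and let go, slide the drawer fully home into its box without slamming it. The eggs are fragile: never drop, knock or press them hard into the tray, and leave the spare yellow egg and the other things on the bench where they are.

Things in the scene. Friction and masses are not known exactly. Their poses are not given: they have to be found in the camera images.
- egg_red_mid (a point): half-way-up point (40 mm above the foot) of the red papered ornament egg: a rigid, fragile upright egg, 54 mm across at its widest (at this point, marked by a thin brass band), 76 mm tall with a small brass cap on top, flat 18 mm wide foot, weighted low, about 70 g; z is its upright axis.
- egg_blue_mid (a point): half-way-up point (40 mm above the foot) of the blue papered ornament egg: a rigid, fragile upright egg, 54 mm across at its widest (at this point, marked by a thin brass band), 76 mm tall with a small brass cap on top, flat 18 mm wide foot, weighted low, about 70 g; z is its upright axis.
- egg_yellow_mid (a point): half-way-up point (40 mm above the foot) of the yellow papered ornament egg: a rigid, fragile upright egg, 54 mm across at its widest (at this point, marked by a thin brass band), 76 mm tall with a small brass cap on top, flat 18 mm wide foot, weighted low, about 70 g; z is its upright axis. The spare: stays where it is.
- egg_red: the red egg; origin at the centre of its foot
- egg_blue: the blue egg; origin at the centre of its foot
- egg_yellow: the spare yellow egg; origin at the centre of its foot
- stand_red: round grey cup fixed to the bench in which the red egg starts, 72 mm across at its base and 18 mm tall; the egg's foot stands on its floor, 4 mm above the bench, so its half-way point is 44 mm above the bench; origin under its centre
- stand_blue: the same grey cup, under the blue egg
- stand_yellow: the same grey cup, under the yellow egg
- box: blue slide box fixed to the bench: a sleeve 246 mm long (its x), 124 mm wide (its y), 100 mm tall, 4 mm walls, open at its -x end, from which the drawer slides out. Origin on the bench under the sleeve's centre; x axis points from the open end to the closed back, so the drawer is shut by pushing it along +x. The roof clears the top of a seated egg by about 9 mm.
- drawer (a joint): how far the drawer stands out of the sleeve, m: 0 is fully home (stop), 0.24 fully out (stop). It slides freely along the box's x axis with about 1.2 N of friction and stays where left; starts almost fully out.
- pocket_red (a point): where the half-way point of an egg comes when it stands fully seated in the red pocket, the one nearer the drawer's front: 40 mm above the pocket's floor, 51 mm above the bench. Moves with the drawer; axes as the box. Pockets are 96 mm apart along the drawer.
- pocket_blue (a point): the same point for the blue pocket, nearer the sleeve; when the drawer is out it stands 55 to 85 mm clear of the sleeve's mouth. Each pocket is a coloured conical dimple in the drawer's white tray, 14 mm deep, about 52 mm across at the mouth, 26 mm at its flat floor; its rim is 25 mm above the bench, like the drawer's side walls. An egg has 2 to 3 mm of play.
- drawer_front (a point): middle of the outer face of the drawer's flat blue front panel, 60 mm above the bench; the panel is 114 mm wide and reaches from 2 to 80 mm above the bench, square to the box's x axis. The face stands 56 mm before the centre of the red pocket.
- folder: ivory-white folding bone 150 x 22 x 6 mm lying flat, origin under its centre; a bystander
- tape_roll: pale ring-shaped tape core 100 mm across, 36 mm high, origin under its centre; a bystander
- glue_bottle: yellow bottle, 56 mm across, 150 mm tall, origin under its centre; a bystander
Not all that is in view belongs to the job. Of the things that look like the egg_blue, the larger one is meant. Several things have the shape of the egg_red; the one meant has the colours described above.

How it is judged:
On the way, in this order (a step that is already met when the one before it is completed fails the run):
1. with the drawer still open, the red egg stands in the red pocket and the blue egg in the blue one, both let go (distance between egg_red_mid and pocket_red below 0.01 m and angle between each of egg_red_mid, egg_blue_mid's own z axis and vertical below 0.25 rad and contact force between the fingers and egg_red below 0.05 N and distance between egg_blue_mid and pocket_blue below 0.01 m and contact force between the fingers and egg_blue below 0.05 N and value of joint drawer above 0.15 m), for 0.2 s.
2. the drawer is fully home (value of joint drawer below 0.006 m), for 0.2 s.
At the end, for the whole second after the job is handed in: Red egg in the red pocket and blue egg in the blue pocket, each with its half-way point within 10 mm of the pocket's point, upright within 0.25 rad and at rest; the drawer within 6 mm of fully home; the yellow egg within 20 mm of where it stood (distance between egg_red_mid and pocket_red below 0.01 m and angle between each of egg_red_mid, egg_blue_mid's own z axis and vertical below 0.25 rad and contact force between the fingers and egg_red below 0.05 N and distance between egg_blue_mid and pocket_blue below 0.01 m and contact force between the fingers and egg_blue below 0.05 N and value of joint drawer below 0.006 m and distance of egg_yellow_mid from where it was at the start of the episode below 0.02 m and linear speed of each of egg_red, egg_blue below 0.03 m/s); the robot touches nothing.
It fails at once if an egg is struck or pressed against the box or its tray with more than 30 N, or knocked against another egg with more than 3 N (contact force between any of egg_red, egg_blue and box above 30 N or contact force between egg_red and egg_blue above 3 N or contact force between any of egg_red, egg_blue and egg_yellow above 3 N).
It fails at once if an egg is tipped more than 0.7 rad from upright or falls over on the bench (its half-way point lower than 34 mm) (angle between any of egg_red_mid, egg_blue_mid, egg_yellow_mid's own z axis and vertical above 0.7 rad or height (world z) of any of egg_red_mid, egg_blue_mid, egg_yellow_mid below 0.034 m).
It fails at once if an egg is dropped: it moves faster than 0.4 m/s with the fingers off it (a fall of about 10 mm) ((linear speed of egg_red above 0.4 m/s and contact force between the fingers and egg_red below 0.05 N) or (linear speed of egg_blue above 0.4 m/s and contact force between the fingers and egg_blue below 0.05 N)).
It fails at once if the drawer is slammed: it moves inward faster than 0.4 m/s (velocity of joint drawer below -0.4 m/s).
It fails at once if the yellow egg is moved by more than 20 mm, or another thing on the bench (folding bone, tape core, bottle) is moved by more than 30 mm (distance of egg_yellow_mid from where it was at the start of the episode above 0.02 m or distance of any of folder, tape_roll, glue_bottle from where it was at the start of the episode above 0.03 m).
It also fails if it takes over 72 s, if anything falls off the work surface, if the arm or the gripper's body presses on something with over 40 N, if the wrist force passes 120 N, or if a joint passes its speed limit or range.

## Working session

There is one attempt and no reset: what is moved stays moved. The work goes in short steps, each a Python script; the robot and the scene stay as the last script left them, time stands still between calls to the robot, and variables do not carry over. Pictures are saved under pics/ and viewed, and the job is handed in when it is done.

```bash
ls; mkdir -p pics; cat > h.py <<'E'
from workcell import manip
import numpy as np, cv2
from scipy.spatial.transform import Rotation as R
def save(cam,name):
    im=manip.read_camera(cam); cv2.imwrite('pics/'+name,cv2.cvtColor(np.asarray(im),cv2.COLOR_RGB2BGR)); return im
def cam(name):
    m=manip.camera_model(name); K=np.array(m['K'])
    if 'mount' in m:
        M=np.array(m['mount']); p=np.array(manip.get_position()); r=R.from_rotvec(manip.get_tool_rot()).as_matrix()
        return K,p+r@M[:3,3],r@M[:3,:3]
    return K,np.array(m['origin']),np.array(m['attitude'])
def ray(C,px):
    K,o,A=C; d=A@np.linalg.solve(K,[px[0],px[1],1]); return o,d/np.linalg.norm(d)
def atz(C,px,z):
    o,d=ray(C,px); return o+d*(z-o[2])/d[2]
def proj(C,P):
    K,o,A=C; q=K@(A.T@(np.array(P)-o)); return q[:2]/q[2]
E
python3 - <<'E'
from h import *
for c in ('scene','side','wrist'):
    save(c,c+'0.png')
    m=manip.camera_model(c); print(c,{k:np.round(np.array(v),3).tolist() for k,v in m.items()})
for c in ('scene','side','wrist'):
    for t in ('egg_red','egg_blue','egg_yellow','box','drawer','drawer_front','pocket_red','pocket_blue'):
        try: print(c,t,[(np.round(b['centre']).tolist(),round(b['confidence'],2)) for b in manip.boxes_of(c,t)])
        except Exception as e: print(c,t,e)
print(manip.get_t(), manip.get_tool_rot())
E
```

```text
pics
scene {'K': [[458.69, 0.0, 256.202], [0.0, 458.69, 192.916], [0.0, 0.0, 1.0]], 'origin': [1.31, -0.665, 0.892], 'attitude': [-2.104, -0.915, 0.46]}
side {'K': [[386.072, 0.0, 255.946], [0.0, 386.072, 191.847], [0.0, 0.0, 1.0]], 'origin': [0.365, -0.736, 0.515], 'attitude': [-2.05, 0.238, -0.161]}
wrist {'K': [[290.006, 0.0, 254.206], [0.0, 290.006, 191.197], [0.0, 0.0, 1.0]], 'mount': [[-0.0, -0.964, -0.265, 0.067], [1.0, 0.0, -0.0, -0.001], [0.0, -0.265, 0.964, 0.031], [0.0, 0.0, 0.0, 1.0]]}
scene egg_red [([222.0, 261.0], 0.75), ([204.0, 233.0], 0.59), ([185.0, 207.0], 0.54)]
scene egg_blue [([140.0, 228.0], 0.75), ([126.0, 206.0], 0.62)]
scene egg_yellow [([164.0, 270.0], 0.82), ([326.0, 166.0], 0.49)]
scene box [([329.0, 163.0], 0.61)]
scene drawer [([289.0, 186.0], 0.84)]
scene drawer_front [([291.0, 184.0], 0.87), ([205.0, 232.0], 0.51)]
scene pocket_red [([287.0, 186.0], 0.92)]
scene pocket_blue [([289.0, 184.0], 0.78)]
side egg_red [([341.0, 274.0], 0.92), ([218.0, 273.0], 0.87), ([282.0, 266.0], 0.79), ([244.0, 196.0], 0.72)]
side egg_blue [([149.0, 335.0], 0.85), ([209.0, 325.0], 0.79), ([284.0, 290.0], 0.65), ([337.0, 328.0], 0.53)]
side egg_yellow [([337.0, 326.0], 0.91), ([241.0, 204.0], 0.33)]
side box [([237.0, 184.0], 0.82)]
side drawer [([242.0, 201.0], 0.74), ([212.0, 322.0], 0.71)]
side drawer_front [([242.0, 200.0], 0.69)]
side pocket_red [([241.0, 200.0], 0.95)]
side pocket_blue [([238.0, 202.0], 0.67)]
wrist egg_red [([243.0, 304.0], 0.75), ([166.0, 296.0], 0.62), ([323.0, 314.0], 0.57), ([85.0, 252.0], 0.16)]
wrist egg_blue [([73.0, 358.0], 0.83)]
wrist egg_yellow []
wrist box [([225.0, 65.0], 0.63), ([224.0, 68.0], 0.43)]
wrist drawer [([226.0, 67.0], 0.84), ([427.0, 276.0], 0.45)]
wrist drawer_front [([223.0, 69.0], 0.74)]
wrist pocket_red [([225.0, 66.0], 0.74)]
wrist pocket_blue [([224.0, 68.0], 0.83)]
1.35 [2.22142988e+00 2.22138814e+00 5.53256503e-05]
```

```bash
sed -i "s/np.array(m\['attitude'\])$/R.from_rotvec(m['attitude']).as_matrix()/" h.py; python3 -c "
import cv2,numpy as np
for c in('scene','side','wrist'):
    i=cv2.imread(f'pics/{c}0.png');cv2.imwrite(f'pics/{c}0b.png',cv2.resize(i,(784,588),interpolation=cv2.INTER_CUBIC))"
```

```text
(no output)
```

View pics/scene0.png

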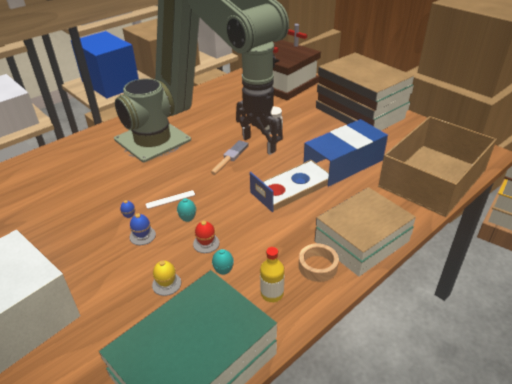

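View pics/side0.png

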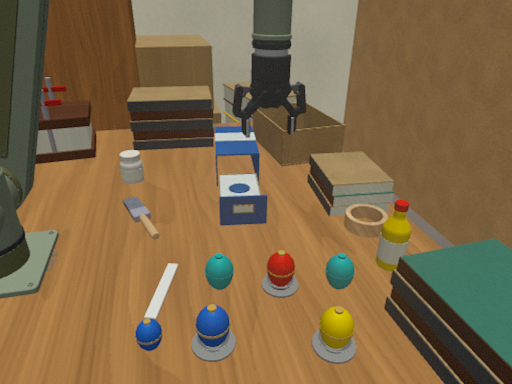

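View pics/wrist0.png

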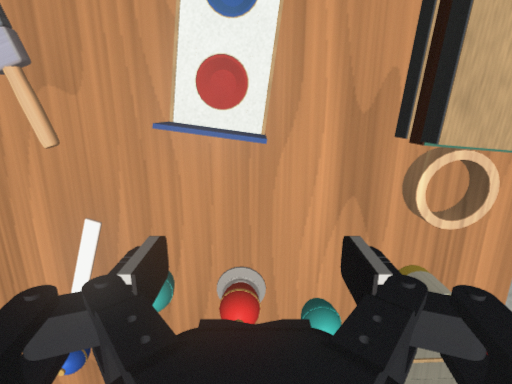

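```bash
cat > loc.py <<'E'
from h import *
def blob(im,color,near,rad=45):
    hsv=cv2.cvtColor(np.asarray(im),cv2.COLOR_RGB2HSV); H,S,V=[hsv[...,i].astype(int) for i in range(3)]
    m={'red':((H<6)|(H>174))&(S>170)&(V>70),'blue':(H>105)&(H<125)&(S>150)&(V>60),'yellow':(H>22)&(H<32)&(S>170)&(V>110)}[color].astype(np.uint8)
    m=cv2.morphologyEx(m,cv2.MORPH_CLOSE,np.ones((5,5)))
    n,l,s,c=cv2.connectedComponentsWithStats(m)
    b=[i for i in range(1,n) if np.hypot(*(c[i]-near))<rad and s[i][4]>40]
    if not b:return None
    i=max(b,key=lambda i:s[i][4]); cn=cv2.findContours((l==i).astype(np.uint8),0,2)[0][0]
    return c[i],cv2.fitEllipse(cn),s[i].tolist()
def tri(rays):
    A=sum(np.eye(3)-np.outer(d,d) for o,d in rays); b=sum((np.eye(3)-np.outer(d,d))@o for o,d in rays); return np.linalg.solve(A,b)
E
python3 - <<'E'
from loc import *
load=lambda c:cv2.cvtColor(cv2.imread(f'pics/{c}0.png'),cv2.COLOR_BGR2RGB)
S,D,W=load('scene'),load('side'),load('wrist'); CS,CD,CW=cam('scene'),cam('side'),cam('wrist')
for n,a,b in (('red',(205,233),(281,267)),('blue',(140,226),(212,325)),('yellow',(164,271),(337,327))):
    x=blob(S,n,a,20);y=blob(D,n,b,20); print(n,x,y)
    if x and y: 
        s=[np.array(v[2][:2])+np.array(v[2][2:4])/2-.5 for v in(x,y)]
        r=[ray(CS,s[0]),ray(CD,s[1])];P=tri(r); print(P,[np.linalg.norm(np.cross(P-o,d)) for o,d in r])
for n,p in (('red',(222,81)),('blue',(231,0))):
    x=blob(W,n,p,30); print(n,x, atz(CW,x[1][0],.025))
print(atz(CW,(153,124),.08),atz(CW,(267,138),.08))
for q in ((272,189),(331,178)): print(atz(CS,q,.025))
E
```

```text
red (array([204.44147157, 232.62876254]), ((204.34280395507812, 232.4752960205078), (17.947126388549805, 21.183801651000977), 175.16786193847656), [195, 222, 19, 22, 299]) (array([280.26861314, 268.83357664]), ((280.268798828125, 268.5853576660156), (26.154296875, 32.664817810058594), 1.70219087600708), [268, 253, 26, 33, 685])
[ 0.55386446 -0.18391548  0.04138501] [np.float64(0.0009335620044377252), np.float64(0.0009335620044379841)]
blue (array([138.83464567, 221.4488189 ]), ((138.5288848876953, 221.33885192871094), (10.033783912658691, 15.77074146270752), 80.35967254638672), [132, 216, 15, 12, 127]) (array([212.35087719, 326.38080495]), ((212.33334350585938, 325.89715576171875), (31.444345474243164, 39.15513229370117), 1.746762990951538), [197, 306, 32, 41, 969])
[ 0.40670313 -0.29449055  0.04803693] [np.float64(0.005158510631468309), np.float64(0.005158510631468425)]
yellow (array([163.97214485, 273.17827298]), ((163.8616180419922, 273.1474304199219), (19.6373233795166, 23.21944236755371), 173.72708129882812), [154, 261, 20, 25, 359]) (array([336.17977528, 327.27996255]), ((336.1038513183594, 327.1317138671875), (33.03908920288086, 39.87746047973633), 177.8396759033203), [320, 307, 34, 42, 1068])
[ 0.5984007  -0.34164609  0.04170198] [np.float64(0.0005189624847919626), np.float64(0.0005189624847919375)]Traceback (most recent call last):
  File "<stdin>", line 10, in <module>
TypeError: 'NoneType' object is not subscriptable
```

```bash
python3 - <<'E'
from loc import *
rv=manip.get_tool_rot()
for n,p in (('dr',(.53,.1,.405)),('eg',(.48,-.36,.42))):
    manip.goto(p,rv); save('wrist',f'w_{n}.png'); C=cam('wrist'); np.savez(f'C_{n}.npz',K=C[0],o=C[1],A=C[2])
    for t in ('egg_red','egg_blue','drawer','pocket_red'):
        print(n,t,[(np.round(b['centre']).tolist(),round(b['confidence'],2)) for b in manip.boxes_of('wrist',t)])
print(manip.get_t())
E
```

```text
dr egg_red [([270.0, 114.0], 0.7)]
dr egg_blue []
dr drawer [([272.0, 111.0], 0.81)]
dr pocket_red [([269.0, 111.0], 0.62)]
eg egg_red [([218.0, 3.0], 0.67), ([423.0, 34.0], 0.67), ([326.0, 11.0], 0.58)]
eg egg_blue [([108.0, 96.0], 0.84), ([192.0, 114.0], 0.72)]
eg drawer []
eg pocket_red []
4.0583
```

View pics/w_dr.png

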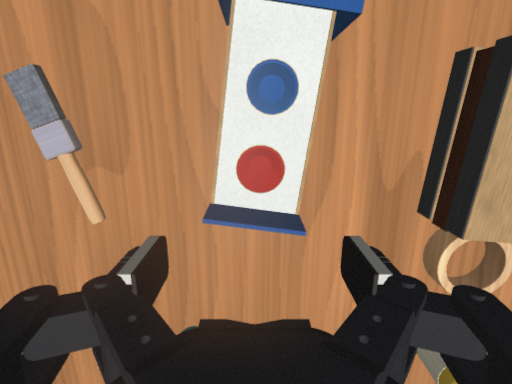

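View pics/w_eg.png

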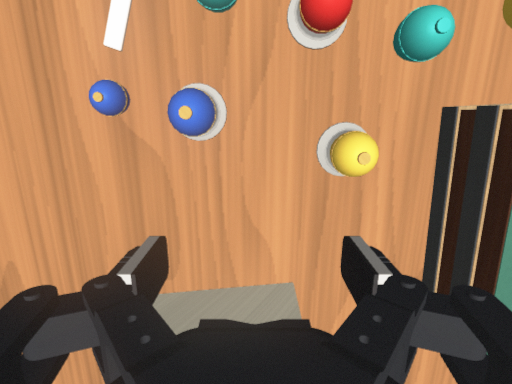

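```bash
python3 - <<'E'
from loc import *
def L(n):
    d=np.load(f'C_{n}.npz'); return (d['K'],d['o'],d['A']),cv2.cvtColor(cv2.imread(f'pics/w_{n}.png'),cv2.COLOR_BGR2RGB)
C,W=L('dr')
P={}
for n,p in (('red',(261,169)),('blue',(272,87))):
    b=blob(W,n,p,15); P[n]=atz(C,b[1][0],.025); print(n,b,P[n])
v=P['blue']-P['red']; print('dist',np.hypot(*v[:2]),'yaw',np.arctan2(v[1],v[0]))
a,b=atz(C,(204,221),.08),atz(C,(305,233.5),.08);print('front',a,b)
u=v/np.linalg.norm(v); print('pred front',P['red']-u*.056)
C,W=L('eg')
for n,p in (('red',(326,11)),('blue',(191,111)),('yellow',(355,153))):
    b=blob(W,n,p,20); print(n,b)
for n,p in (('bluecap',(185,112)),('yelcap',(364,158))): print(n,atz(C,p,.08))
# stand base centres from grey
for n,p in (('tealR',(425,33)),('tealL',(218,-10)),('smallblue',(107,97))): print(n,atz(C,p,.03))
for n,e in (('bl',(.4067,-.2945,.044)),('re',(.5539,-.1839,.044)),('ye',(.5984,-.3416,.044))):
    print(n,proj(C,e),proj(C,(e[0],e[1],0.01)))
E
```

```text
Traceback (most recent call last):
TypeError: 'NoneType' object is not subscriptable
```

```bash
sed -i "s/(S>170)&(V>70)/(S>140)\&(V>60)/; s/(H>105)&(H<125)&(S>150)/(H>100)\&(H<125)\&(S>140)/" loc.py; python3 - <<'E'
from loc import *
def L(n):
    d=np.load(f'C_{n}.npz'); return (d['K'],d['o'],d['A']),cv2.cvtColor(cv2.imread(f'pics/w_{n}.png'),cv2.COLOR_BGR2RGB)
C,W=L('dr')
h=cv2.cvtColor(W,cv2.COLOR_RGB2HSV); print(h[169,261],h[87,272],h[105,272])
P={}
for n,p in (('red',(261,169)),('blue',(272,87))):
    b=blob(W,n,p,15); print(n,b); P[n]=atz(C,b[1][0],.025); print(P[n])
v=P['blue']-P['red']; print('dist',np.hypot(*v[:2]),'yaw',np.arctan2(v[1],v[0]))
a,b=atz(C,(204,221),.08),atz(C,(305,233.5),.08);print('front',a,b)
u=v/np.linalg.norm(v); print('pred front',P['red']-u*.056)
C,W=L('eg')
for n,p in (('red',(326,11)),('blue',(191,111)),('yellow',(355,153))):
    b=blob(W,n,p,20); print(n,b)
for n,p in (('bluecap',(185,112)),('yelcap',(364,158))): print(n,atz(C,p,.08))
for n,p in (('tealR',(425,33)),('tealL',(218,-10)),('smallblue',(107,97))): print(n,atz(C,p,.03))
for n,e in (('bl',(.4067,-.2945,.044)),('re',(.5539,-.1839,.044)),('ye',(.5984,-.3416,.044))):
    print(n,proj(C,e),proj(C,(e[0],e[1],0.01)))
E
```

```text
[  1 161 185] [109 146 161] [108 132 145]
red (array([260.05418139, 168.59717314]), ((260.0401306152344, 168.5835723876953), (45.165714263916016, 46.01230239868164), 86.49165344238281), [237, 146, 47, 46, 1698])
[0.53669432 0.09958287 0.025     ]
blue (array([271.74626866,  87.85261194]), ((271.7549133300781, 87.85504150390625), (24.76958656311035, 25.770496368408203), 3.0918781757354736), [259, 75, 26, 27, 536])
[0.54949302 0.19287405 0.025     ]
dist 0.09416501952305227 yaw 1.4344564865171583
front [0.47515059 0.05253005 0.08      ] [0.58529142 0.03791453 0.08      ]
pred front [0.52908292 0.04410255 0.025     ]
red (array([324.22222222,  13.11651235]), ((326.9147033691406, 1.7211437225341797), (46.4970588684082, 63.244266510009766), 30.738874435424805), [301, 0, 52, 33, 1296])
blue (array([189.94855305, 109.68890675]), ((189.25328063964844, 109.97469329833984), (41.276790618896484, 42.27613067626953), 142.55885314941406), [168, 89, 44, 43, 1244])
yellow (array([342.76315789, 153.15789474]), ((358.3502502441406, 153.4734344482422), (41.17839813232422, 49.45431137084961), 79.59390258789062), [332, 132, 35, 44, 380])
bluecap [ 0.40849423 -0.29238865  0.08      ]
yelcap [ 0.59749466 -0.33970808  0.08      ]
tealR [ 0.67039036 -0.20696168  0.03      ]
tealL [ 0.44044233 -0.16541798  0.03      ]
smallblue [ 0.30600567 -0.27554073  0.03      ]
bl [190.76082724 113.84773135] [196.44295106 113.63743861]
re [325.05175105   4.99096585] [318.16946532  15.34724812]
ye [353.59421083 154.91431944] [345.00173956 151.15822368]
```

```bash
cat >> loc.py <<'E'
yaw=1.4368
u=np.array([np.cos(yaw),np.sin(yaw),0]); w=np.array([u[1],-u[0],0])
RV=R.from_matrix(np.c_[u,w,[0,0,-1]]).as_rotvec()
E
python3 - <<'E'
from loc import *
d=np.load('C_dr.npz'); C=(d['K'],d['o'],d['A'])
r=atz(C,(260.04,168.58),.025); b=atz(C,(271.75,87.86),.011); v=b-r; print(b,np.hypot(*v[:2]),np.arctan2(v[1],v[0]))
manip.goto((.5,-.29,.36),RV); W=save('wrist','w_e2.png'); C=cam('wrist'); np.savez('C_e2.npz',K=C[0],o=C[1],A=C[2])
for t in ('egg_red','egg_blue'):
    print(t,[(np.round(b['centre']).tolist(),round(b['confidence'],2)) for b in manip.boxes_of('wrist',t)])
print(proj(C,(.554,-.184,.08)),proj(C,(.4085,-.2924,.08)),proj(C,(.5975,-.34,.08)))
i=cv2.cvtColor(W,cv2.COLOR_RGB2BGR); cv2.imwrite('pics/w_e2z.png',cv2.resize(i[:200,100:400],None,fx=2.6,fy=2.6,interpolation=cv2.INTER_CUBIC))
E
```

```text
[0.55029166 0.19389712 0.011     ] 0.09528501455297489 1.4276037227690757
egg_red [([420.0, 72.0], 0.96), ([301.0, 56.0], 0.87), ([169.0, 49.0], 0.78)]
egg_blue [([74.0, 186.0], 0.84), ([168.0, 196.0], 0.55)]
[304.17591497  51.53008778] [154.30914122 204.45905756] [365.69090632 227.10289284]
```

View pics/w_e2z.png

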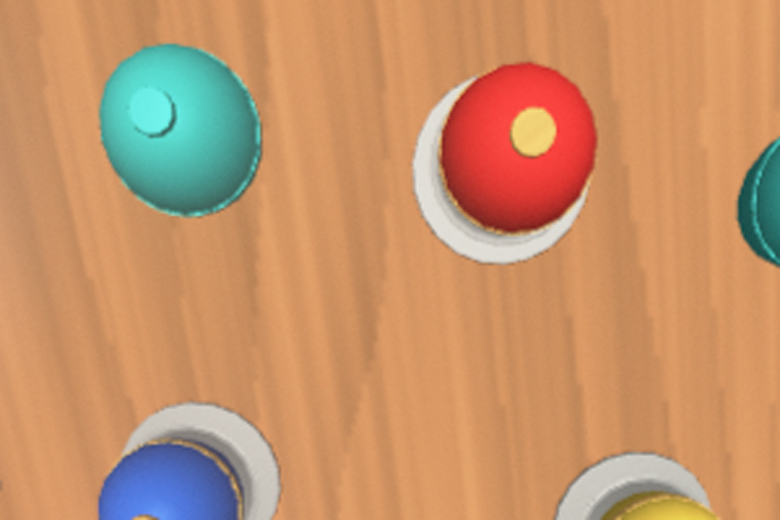

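```bash
sed -i 's/^yaw=.*/yaw=1.434/' loc.py; cat >> loc.py <<'E'
G=0.155; LOW=.004
PR=np.array([.5370,.0992,.051]); PB=np.array([.5500,.1943,.051])
def at(p,z): return [p[0],p[1],z+G-LOW]
def pick(p):
    manip.goto(at(p,.16),RV); manip.move_straight(at(p,.044),v=.08)
    manip.grab(20); print('open',manip.get_opening(),'F',np.round(manip.get_wrist_force(),2))
    manip.move_straight(at(p,.07),v=.04); manip.hold(.1); print('lift',manip.get_opening(),np.round(manip.get_wrist_force(),2))
E
python3 - <<'E'
from loc import *
p=(.4083,-.2928); pick(p)
manip.move_straight(at(p,.18),v=.1)
save('wrist','g_b.png'); save('side','g_bs.png'); print(manip.get_t(),manip.get_position())
E
```

```text
open 0.05273143708897525 F [-0.71  0.72  4.46]
lift 0.05231547986456114 [ 0.25 -0.76 -0.39]
9.4333 [ 0.40818105 -0.29271655  0.33030275]
```

View pics/g_b.png

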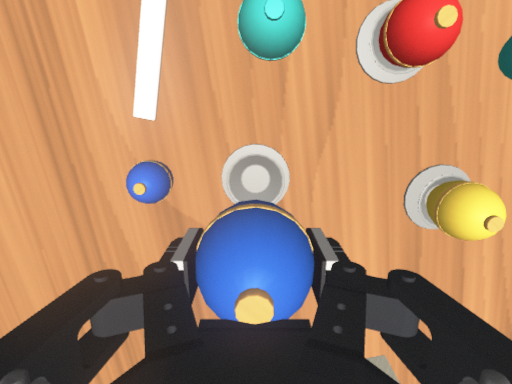

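View pics/g_bs.png

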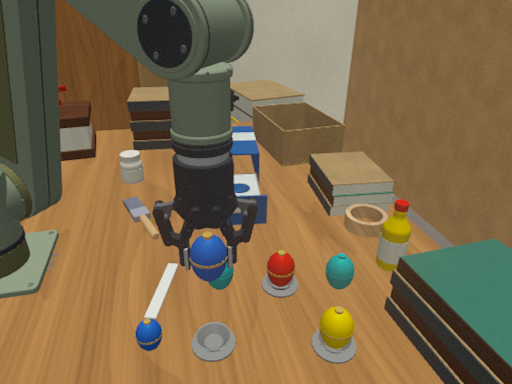

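```bash
python3 - <<'E'
from loc import *
C=cam('wrist'); p=np.array(manip.get_position())
print('stand',atz(C,(255.5,179),.004), atz(C,(255.5,177),.018))
for z in (.208,.212,.216,.220,.224):print(z,proj(C,(p[0],p[1],z)))
CD=cam('side')
for z in (.176,.180,.184):print(z,proj(CD,(p[0],p[1],z)), proj(CD,(p[0],p[1],z+.036)))
i=cv2.imread('pics/g_bs.png'); cv2.imwrite('pics/g_bsz.png',cv2.resize(i[220:300,140:280],None,fx=5,fy=5,interpolation=cv2.INTER_CUBIC))
i=cv2.imread('pics/g_b.png'); cv2.imwrite('pics/g_bz.png',cv2.resize(i[140:340,150:360],None,fx=3,fy=3,interpolation=cv2.INTER_CUBIC))
E
```

```text
stand [ 0.40814357 -0.29349208  0.004     ] [ 0.40881759 -0.28828144  0.018     ]
0.208 [256.80040211 301.90026738]
0.212 [256.87968873 309.07916905]
0.216 [256.9651918  316.82093073]
0.22 [257.05767225 325.1944497 ]
0.224 [257.15802047 334.28034613]
0.176 [208.26194248 256.51096218] [207.08960156 235.45232912]
0.18 [208.13526685 254.23550161] [206.95471772 233.02942536]
0.184 [208.00771676 251.94433308] [206.8188729  230.58925957]
```

View pics/g_bsz.png

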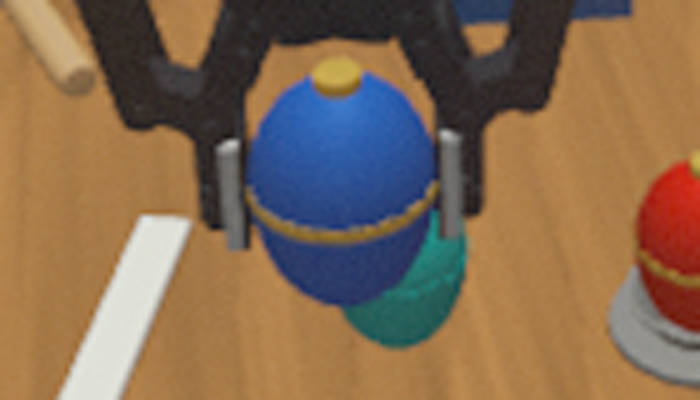

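View pics/g_bz.png

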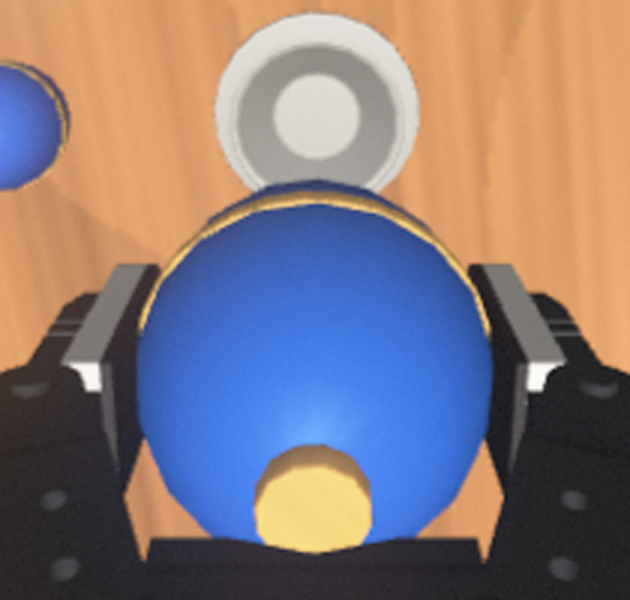

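```bash
python3 - <<'E'
from loc import *
manip.goto(at(PB,.18),RV); save('wrist','h_b.png'); C=cam('wrist'); np.savez('C_hb.npz',K=C[0],o=C[1],A=C[2])
manip.move_straight(at(PB,.09),v=.1); save('side','h_bs.png'); save('scene','h_bc.png')
print(manip.get_t(),manip.get_position(),at(PB,.09)); print(proj(C,(*PB[:2],.025)),proj(C,(*PB[:2],.011)))
E
```

```text
12.475 [0.55025842 0.1943877  0.24181073] [np.float64(0.55), np.float64(0.1943), 0.241]
[254.68375384 181.53706266] [254.66509786 178.33762655]
```

View pics/h_b.png

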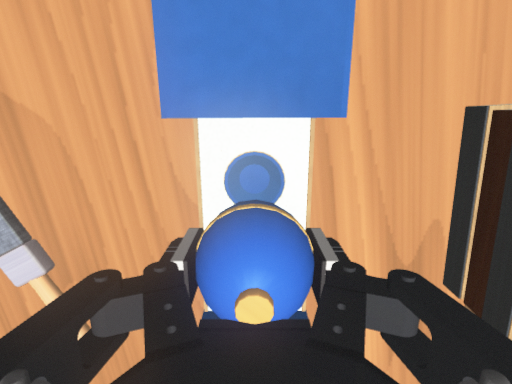

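View pics/h_bs.png

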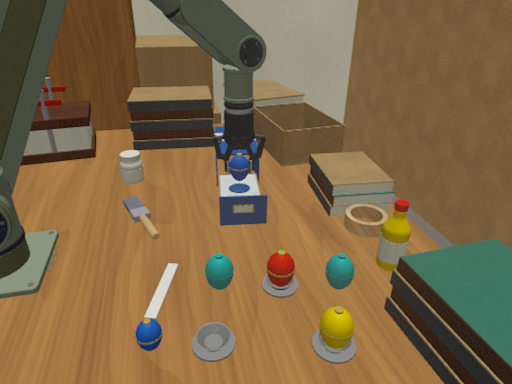

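View pics/h_bc.png

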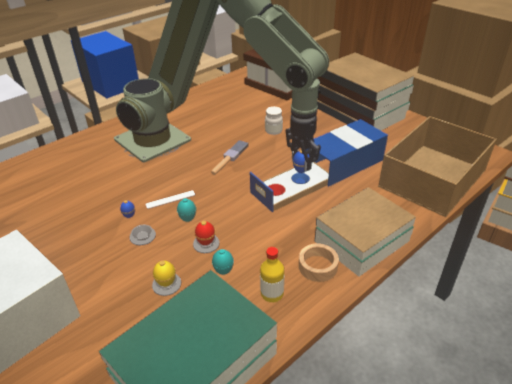

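```bash
cat >> loc.py <<'E'
def place(P):
    manip.move_straight(at(P,.062),v=.08); manip.hold(.15); f0=manip.get_wrist_force()
    s=manip.move_straight(at(P,.0505),v=.02,threshold=2.5)
    print('stop',s,manip.get_position(),np.array(manip.get_wrist_force())-f0)
E
python3 - <<'E'
from loc import *
place(PB); save('wrist','p_b.png'); save('side','p_bs.png'); print(manip.get_t())
E
```

```text
stop True [0.54992833 0.19427232 0.20247384] [0.77179907 0.76024035 4.31258506]
13.75
```

View pics/p_b.png

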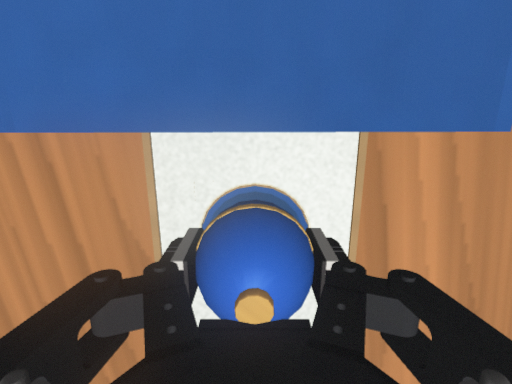

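```bash
python3 - <<'E'
from loc import *
manip.open(); manip.hold(.2)
p=manip.get_position(); manip.move_straight([p[0],p[1],.32],v=.12)
save('wrist','r_b.png'); C=cam('wrist'); print(proj(C,(*PB[:2],.087)))
pick((.5547,-.1833)); p=(.5547,-.1833); manip.move_straight(at(p,.18),v=.1); save('wrist','g_r.png'); print(manip.get_t())
E
```

```text
[257.32039436 205.69626458]
open 0.05246828998317119 F [-0.7   0.91  2.91]
lift 0.05244599872142986 [-0.75  0.89 -1.07]
21.175
```

View pics/r_b.png

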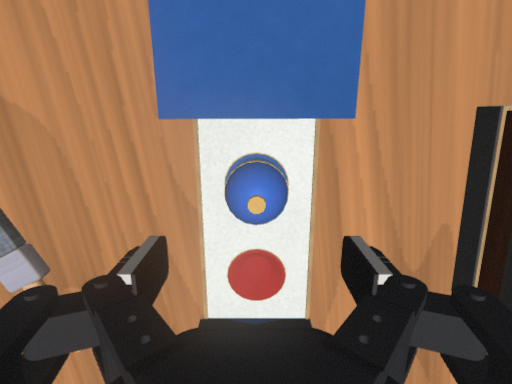

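View pics/g_r.png

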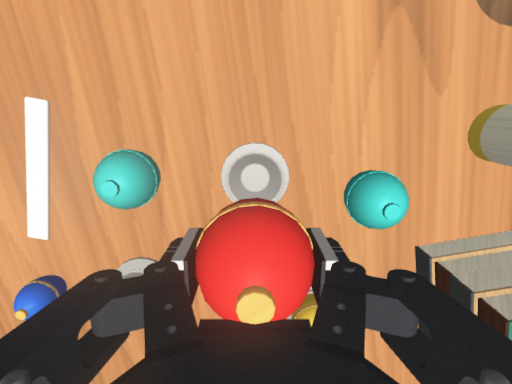

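```bash
python3 - <<'E'
from loc import *
manip.goto(at(PR,.18),RV); W=save('wrist','h_r.png'); C=cam('wrist'); print(proj(C,(*PR[:2],.025)),proj(C,(*PR[:2],.011)),proj(C,(*PB[:2],.087)))
place(PR); save('wrist','p_r.png'); print(manip.get_t())
E
```

```text
[254.44662771 181.53306901] [254.43586671 178.33130344] [254.22116873  65.73366287]
stop True [0.53690416 0.09917924 0.20239767] [-0.67716284 -0.11719522  5.82441191]
24.6667
```

View pics/h_r.png

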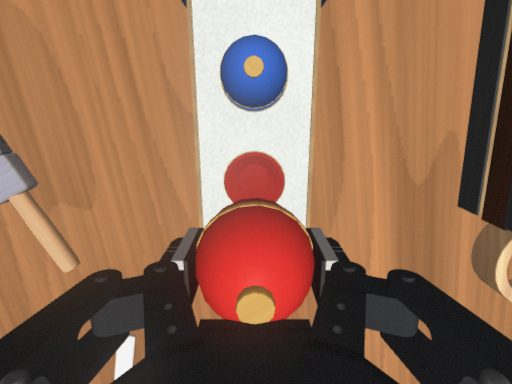

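View pics/p_r.png

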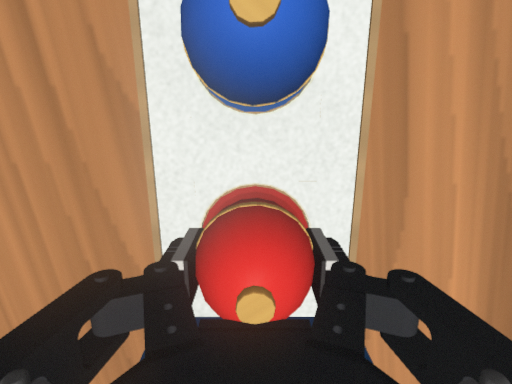

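```bash
python3 - <<'E'
from loc import *
manip.open(); manip.hold(.2)
p=manip.get_position(); manip.move_straight([p[0],p[1],.33],v=.12)
save('wrist','r_r.png'); C=cam('wrist'); print(proj(C,(*PR[:2],.087)),proj(C,(*PB[:2],.087)))
F=PR-.056*u
a=F-.05*u; manip.goto([a[0],a[1],.33],RV); manip.grab(20); manip.move_straight([a[0],a[1],.218],v=.1)
save('side','push0.png'); save('scene','push0c.png'); print(manip.get_t(),manip.get_position(),manip.get_wrist_force())
E
```

```text
[257.39664781 201.87934819] [257.6635739   66.29453518]
29.2 [ 0.5227656  -0.00581645  0.21862488] [ 0.06130168 -0.01567213  0.78141159]
```

View pics/r_r.png

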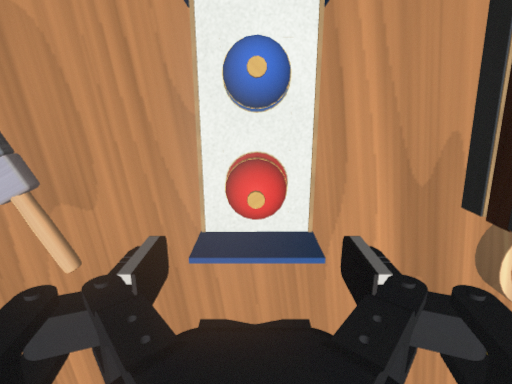

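View pics/push0.png

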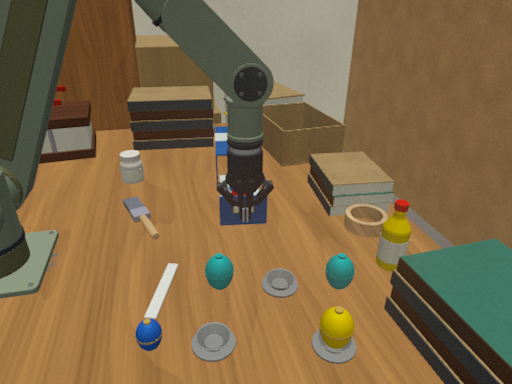

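View pics/push0c.png

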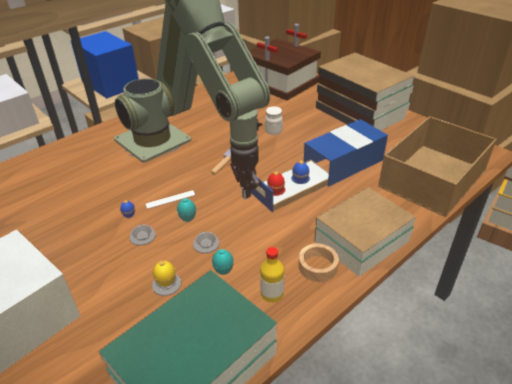

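```bash
python3 - <<'E'
from loc import *
a=PR-.106*u; q=lambda d:[*(a+d*u)[:2],.218]
print(manip.move_straight(q(.06),v=.04,threshold=15))
print(manip.move_straight(q(.225),v=.07,threshold=15),manip.get_wrist_force())
p=manip.get_position(); print(manip.get_t(),p,(np.array(p)-a)@u)
save('scene','push1.png')
E
```

```text
False
False [ 0.17264431 -1.26770358 -0.15611238]
33.3583 [0.55330978 0.21693185 0.21800643] 0.22485616011989412
```

View pics/push1.png

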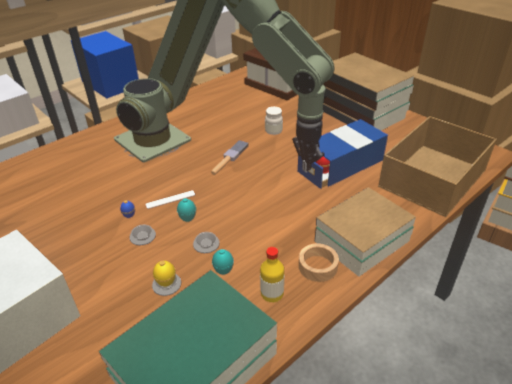

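```bash
python3 - <<'E'
from loc import *
a=PR-.106*u; q=lambda d:[*(a+d*u)[:2],.218]
print(manip.move_straight(q(.30),v=.03,threshold=8),manip.get_wrist_force())
p=manip.get_position(); d=(np.array(p)-a)@u; print(manip.get_t(),p,d)
manip.hold(.3); print(manip.get_wrist_force())
E
```

```text
True [-0.25427809  0.32308026 -0.28726079]
34.55 [0.5566066  0.24276404 0.21754831] 0.2508966155554732
[-0.63835699 -0.28729665 -0.54011575]
```

```bash
python3 - <<'E'
from loc import *
save('scene','push2.png'); W=save('side','push2s.png'); save('wrist','push2w.png')
E
```

```text
(no output)
```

View pics/push2.png

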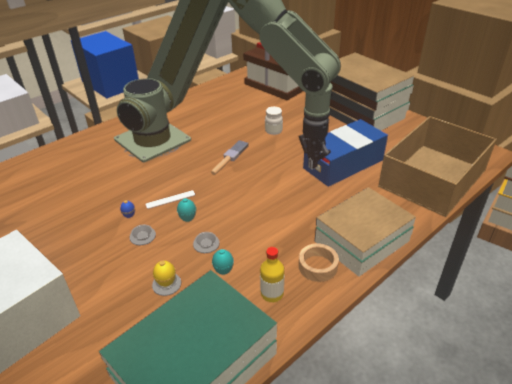

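View pics/push2w.png

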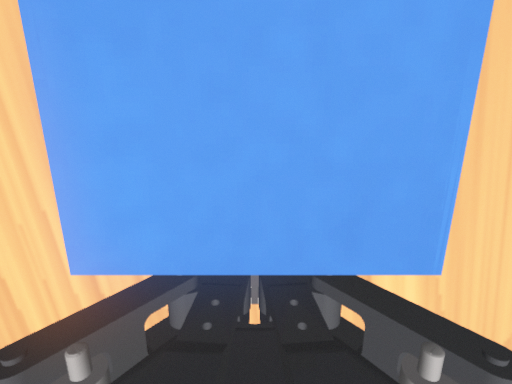

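```bash
python3 - <<'E'
from loc import *
a=PR-.106*u; C=cam('wrist'); p=np.array(manip.get_position())
print('mouth d', (atz(C,(256,275),.1)-a)@u, 'tool d',(p-a)@u)
q=lambda d:[*(a+d*u)[:2],.218]
f=np.array(manip.get_wrist_force())
print(manip.move_straight(q((p-a)@u+.03),v=.02,threshold=8),np.array(manip.get_wrist_force())-f)
p=np.array(manip.get_position());print((p-a)@u,manip.get_t())
E
```

```text
mouth d 0.26404634834960194 tool d 0.2501777509024252
True [-1.07859054 -0.46220555  0.12278882]
0.2515401277510674 35.45
```

```bash
python3 - <<'E'
from loc import *
a=PR-.106*u
p=np.array(manip.get_position()); 
b=p-.06*u; manip.move_straight(list(b),v=.1)
# tilted view: camera looks forward at the front
c=a+.08*u; Rm=R.from_rotvec(RV)
Rt=R.from_rotvec(-w*.6)*Rm   # tilt
print(Rt.as_matrix()[:,2], Rt.as_matrix()[:,0])
save('wrist','v1.png'); save('side','v1s.png'); sc=save('scene','v1c.png')
i=cv2.cvtColor(sc,cv2.COLOR_RGB2BGR); cv2.imwrite('pics/v1cz.png',cv2.resize(i[110:190,280:400],None,fx=6,fy=6,interpolation=cv2.INTER_CUBIC))
i=cv2.imread('pics/v1s.png'); cv2.imwrite('pics/v1sz.png',cv2.resize(i[110:200,190:290],None,fx=6,fy=6,interpolation=cv2.INTER_CUBIC))
print(manip.get_t())
E
```

```text
[-0.07700034 -0.55936756 -0.82533561] [ 0.11255108  0.8176253  -0.56464247]
36.35
```

View pics/v1.png

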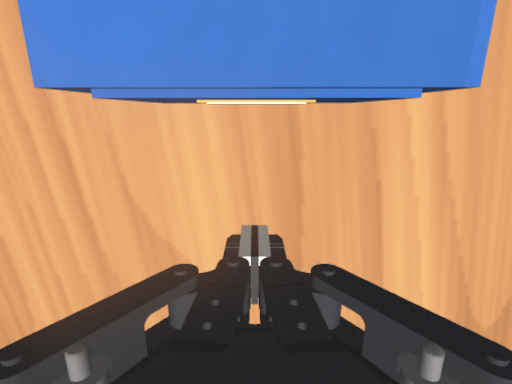

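View pics/v1cz.png

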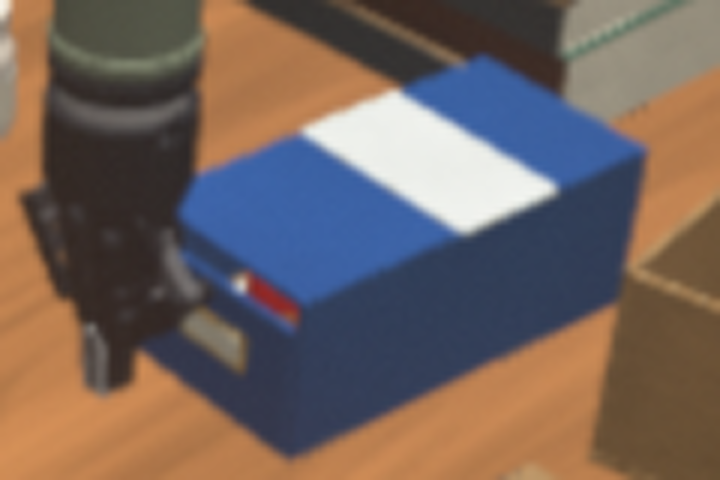

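View pics/v1sz.png

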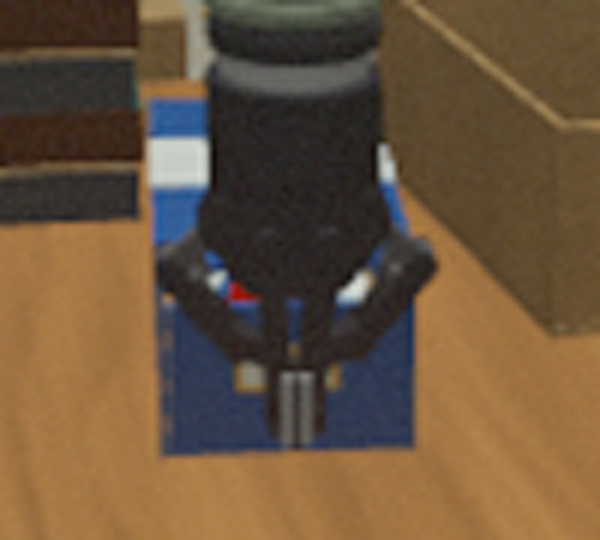

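```bash
python3 - <<'E'
from loc import *
a=PR-.106*u; C=cam('wrist'); print('tool d',(np.array(manip.get_position())-a)@u)
i=cv2.imread('pics/v1.png'); cv2.imwrite('pics/v1z.png',cv2.resize(i[75:115,60:260],None,fx=4,fy=8,interpolation=cv2.INTER_NEAREST))
for r in range(84,108,2): print(r,'z.1',round((atz(C,(250,r),.1)-a)@u,4),'z.08',round((atz(C,(250,r),.08)-a)@u,4),'z0',round((atz(C,(250,r),.002)-a)@u,4))
E
```

```text
tool d 0.192005100013993
84 z.1 0.2656 z.08 0.2671 z0 0.2732
86 z.1 0.265 z.08 0.2665 z0 0.2721
88 z.1 0.2645 z.08 0.2658 z0 0.271
90 z.1 0.264 z.08 0.2652 z0 0.2698
92 z.1 0.2635 z.08 0.2645 z0 0.2687
94 z.1 0.2629 z.08 0.2639 z0 0.2676
96 z.1 0.2624 z.08 0.2632 z0 0.2664
98 z.1 0.2619 z.08 0.2626 z0 0.2653
100 z.1 0.2613 z.08 0.2619 z0 0.2641
102 z.1 0.2608 z.08 0.2612 z0 0.263
104 z.1 0.2603 z.08 0.2606 z0 0.2618
106 z.1 0.2597 z.08 0.2599 z0 0.2607
```

View pics/v1z.png

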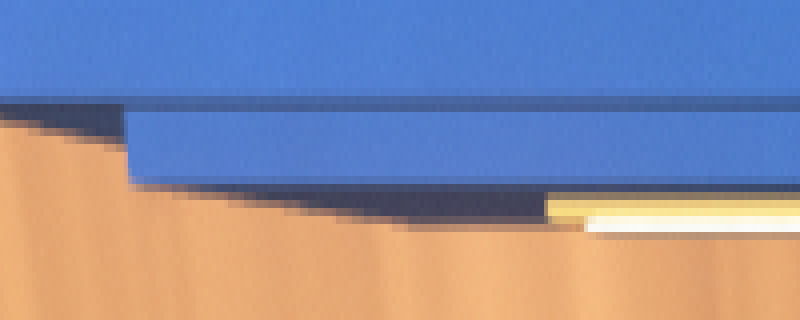

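```bash
python3 - <<'E'
from loc import *
a=PR-.106*u
Rt=R.from_rotvec(w*.35)*R.from_rotvec(RV); M=Rt.as_matrix(); print(M[:,2],M[:,0])
def tcp(d,z=.05): # leading tip corner at d,z
    c=np.array([*(a+d*u)[:2],z]); return list(c-.173*M[:,2]-.011*M[:,0])
def cd(): 
    p=np.array(manip.get_position()); return (p+.173*M[:,2]+.011*M[:,0]-a)@u
p=np.array(manip.get_position()); b=p-.04*u; b[2]=.26; manip.move_straight(list(b),v=.12)
manip.goto(tcp(.20,.07),Rt.as_rotvec()); manip.move_straight(tcp(.235,.055),v=.08)
manip.hold(.2); f=np.array(manip.get_wrist_force())
print(manip.move_straight(tcp(.285,.055),v=.02,threshold=10),np.array(manip.get_wrist_force())-f,cd(),manip.get_t())
f=np.array(manip.get_wrist_force())
print(manip.move_straight(tcp(.285,.055),v=.015,threshold=12),np.array(manip.get_wrist_force())-f,cd(),manip.get_t())
E
```

```text
[ 0.046761    0.33969444 -0.93937271] [0.12810233 0.93059706 0.34289781]
True [ 0.44908393 -2.86966832  1.64018857] 0.26656549401292523 39.9083
True [-0.67694291 -0.43366488 -0.66119978] 0.26699179909189397 40.3167
```

```bash
python3 - <<'E'
from loc import *
a=PR-.106*u
p=np.array(manip.get_position()); manip.move_straight(list(p-.05*u),v=.1)
p=np.array(manip.get_position()); b=p-.03*u; b[2]=.30; manip.move_straight(list(b),v=.15)
c=a+.192*u; manip.goto([c[0],c[1],.218+.03],RV); c[2]=.2186; 
W=save('wrist','v2.png'); C=cam('wrist'); np.savez('C_v2.npz',K=C[0],o=C[1],A=C[2])
sc=save('scene','v2c.png')
i=cv2.cvtColor(sc,cv2.COLOR_RGB2BGR); cv2.imwrite('pics/v2cz.png',cv2.resize(i[110:190,280:400],None,fx=6,fy=6,interpolation=cv2.INTER_CUBIC))
i=cv2.cvtColor(W,cv2.COLOR_RGB2BGR); cv2.imwrite('pics/v2z.png',cv2.resize(i[75:145,60:260],None,fx=4,fy=8,interpolation=cv2.INTER_NEAREST)); print((np.array(manip.get_position())-a)@u,manip.get_t())
E
```

```text
0.19110950365356943 42.35
```

View pics/v2z.png

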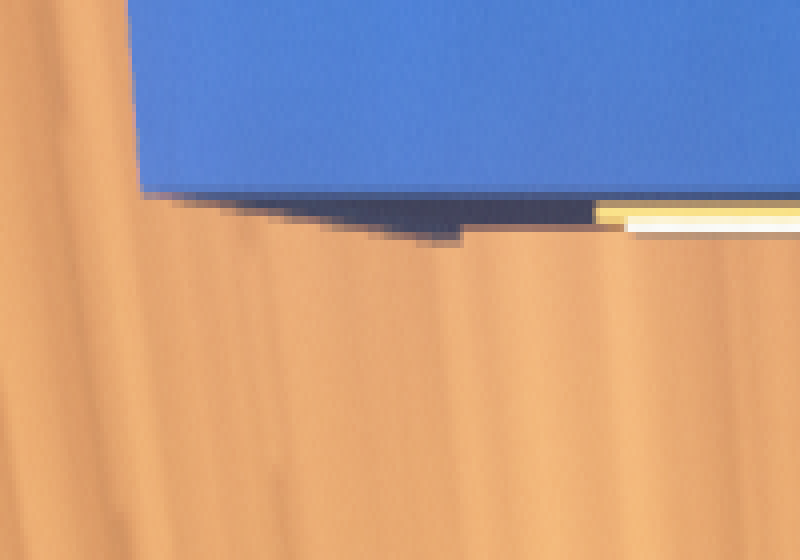

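View pics/v2cz.png

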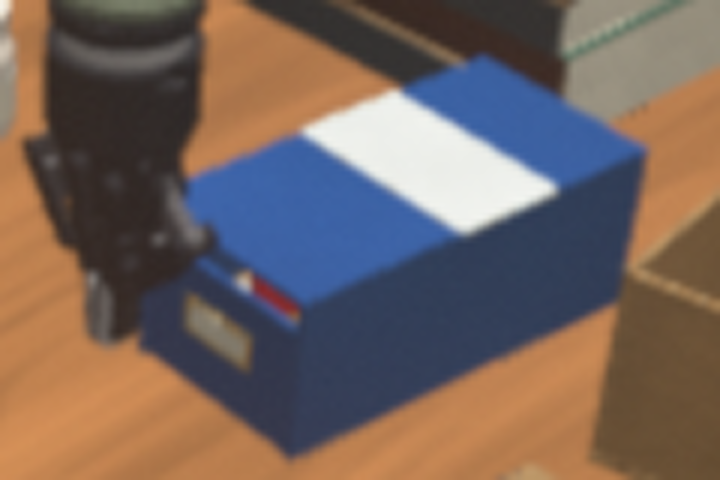

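```bash
python3 - <<'E'
from loc import *
a=PR-.106*u; d=np.load('C_v2.npz'); C=(d['K'],d['o'],d['A'])
print('roof',(atz(C,(250,99),.1)-a)@u,'panel bottom',[(atz(C,(190,r),.002)-a)@u for r in(102.5,103,103.5)],'wall bottom',[(atz(C,(173,r),.0)-a)@u for r in (104.5,105,105.5)])
E
```

```text
roof 0.2634255073651049 panel bottom [np.float64(0.26494026799498904), np.float64(0.2646009337073597), np.float64(0.264261302434258)] wall bottom [np.float64(0.2636238781117013), np.float64(0.2632801445238454), np.float64(0.26293610953893387)]
```

```bash
python3 - <<'E'
from loc import *
a=PR-.106*u
Rt=R.from_rotvec(w*.55)*R.from_rotvec(RV); M=Rt.as_matrix()
def tcp(d,z=.05):
    c=np.array([*(a+d*u)[:2],z]); return list(c-.173*M[:,2]-.011*M[:,0])
def cd(): 
    p=np.array(manip.get_position()); return (p+.173*M[:,2]+.011*M[:,0]-a)@u
p=np.array(manip.get_position()); b=p-.05*u; b[2]=.27; manip.move_straight(list(b),v=.15)
manip.goto(tcp(.19,.07),Rt.as_rotvec()); manip.move_straight(tcp(.245,.045),v=.08)
manip.hold(.2)
for th in (6,18):
    f=np.array(manip.get_wrist_force())
    print(manip.move_straight(tcp(.285,.045),v=.015,threshold=th),np.array(manip.get_wrist_force())-f,cd(),manip.get_t())
p=np.array(manip.get_position()); manip.move_straight(list(p-.06*u),v=.1)
p=np.array(manip.get_position()); b=p-.03*u; b[2]=.30; manip.move_straight(list(b),v=.15)
c=a+.192*u; manip.goto([c[0],c[1],.248],RV); W=save('wrist','v3.png'); C=cam('wrist')
i=cv2.cvtColor(W,cv2.COLOR_RGB2BGR); cv2.imwrite('pics/v3z.png',cv2.resize(i[75:145,60:260],None,fx=4,fy=8,interpolation=cv2.INTER_NEAREST)); print((np.array(manip.get_position())-a)@u,manip.get_t())
p=np.array(manip.get_position()); b=p-.1*u; manip.move_straight([b[0],b[1],.38],v=.2)
save('scene','v3c.png'); save('side','v3s.png'); save('wrist','v3w.png'); print(manip.get_t())
E
```

```text
True [ 0.95071718 -0.83010458  0.77429703] 0.2668230439536425 46.2833
True [-1.37504767 -0.92593658  0.52083299] 0.2673466341341549 46.7167
0.19129646612103504 49.1833
50.3167
```

View pics/v3z.png

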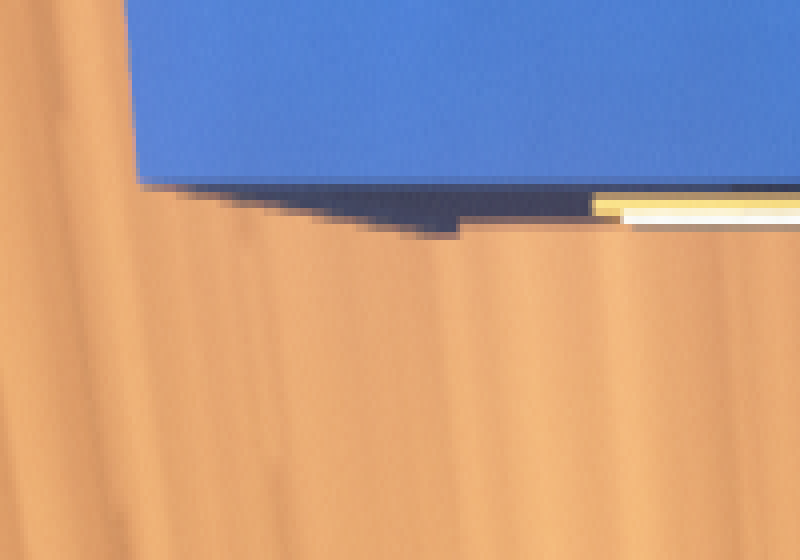

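View pics/v3c.png

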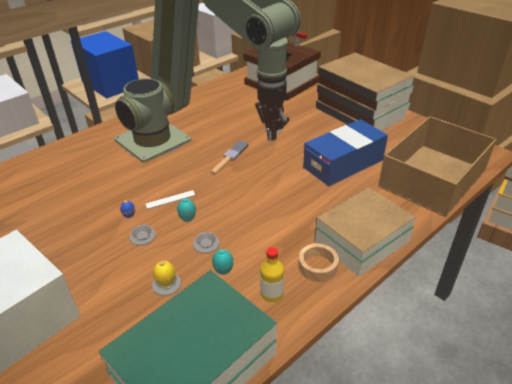

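View pics/v3s.png

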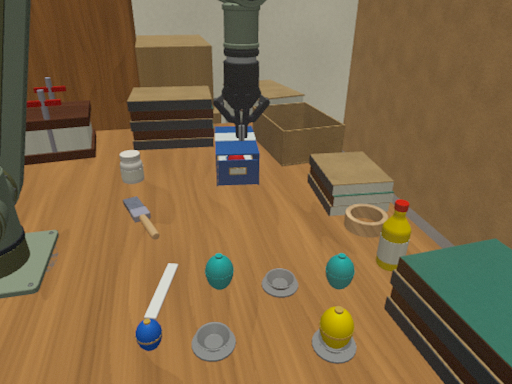

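```bash
python3 -c "
from workcell import manip
print(manip.hand_in(), manip.get_t())"
```

```text
the job is handed in; nothing more can be done
the job is handed in; nothing more can be done
```

I set the blue egg and then the red egg into their pockets, pushed the drawer shut, backed the arm clear and handed the job in. No verdict was reported.

- **Eggs:** After letting go, the blue egg's cap sat within about 1 pixel of where it should be, and the red within about 2. The change in tool force as each egg touched down was 4 to 6 N. I can't see the blue egg inside the box. A glimpse of the red egg through the gap above the front panel is all that shows now.
- **Drawer:** My first push stopped early, with the front panel standing about 2 mm out of the sleeve's mouth. The fingers had probably met the roof edge. Pushing again with the fingers tilted moved it about 3 mm further in. A third push, at a steeper tilt and up to 18 N, hardly moved it, so I took it to be at the stop. The panel now sits about 1 mm inside the mouth.
- **Other things on the bench:** The yellow egg, folding bone, tape core and bottle look unmoved in the last pictures. I judged that by eye and did not measure it.
- **Time:** The last reading before handing in was 50.3 s of the 72 s allowed.

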